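# Settle the rocking half-moon disc weight

### The arm

A 7-joint arm with a two-finger parallel gripper is mounted at the origin on the work surface. World frame = base frame: x ahead of the robot, y to its left, z up, the work surface at z = 0. Lengths are in m, angles in degrees, forces in N, time in s.
With the tool pointing down it reaches from about 0.35 to 0.9 m from the base axis. Payload 19.9 kg.
Tool frame: the origin (TCP) lies at the very end of the fingers, on their centre line; the grasp point (between the pads) lies 19 mm behind it; z points along the fingers, y is the line along which they close (so a half turn about z gives the same grasp; the last joint's range is limited). The gripper opens to 94 mm and grips with 3 to 60 N. Pads are 16 mm wide; open, the fingers measure 119 mm over their backs; the gripper's body (75 mm by 177 mm) begins 78 mm behind the grasp point.
Start: joints at [-78.524, 23.915, -0.59, 92.452, 0.269, 63.638, -3.037], TCP at [0.15, 0.607, 0.182] pointing down, gripper open.
Joint ranges: [-161.28, 161.28], [-22.2, 115.67], [-73.04, 71.86], [3.21, 147.25], [-68.34, 248.33], [10.77, 114.83], [-161.83, 161.83]. Speed limits (degrees/s): [108.29, 108.29, 136.94, 136.94, 172.46, 172.46, 172.46].

### API

Orientations are given as a 3x3 rotation matrix whose columns are the frame's x, y, z axes.
In Python, from cell import manip gives the robot as it stands.
- The arm moves only by the tool apply_moves, never from a script. Its argument "motion" is a list that holds one entry, the list of rows, each a list of 7 numbers: the shift along the tool's x, y, z in m, then the turn, a rotation vector about the tool's x, y, z in rad, then the finger opening in m, from 0 to 0.094. A call has exactly 5 rows; each row shifts and turns the commanded pose from where the row before left it, along the tool's axes as they then stand; what a row does not reach is not made up. A row lasts 1/8 s, in which the tool goes at most 62.5 mm and 10.7 degrees, less where a joint would pass 70% of its speed; a pose out of reach is approached as far as the arm can. A call is refused whole if a number of a shift passes 0.0625 or a number of a turn 0.188, either way. A call with a gripper value outside its range is refused whole. The fingers move at their own pace and stop on an object; "force" is the grip in N (left out, the last holds). Time passes only in rows, so rows that do not move let the fingers close, or fill a call up. It gives the time, the measured TCP pose, the force, the opening and the grip force at its end, in the units of the state.
- manip.state(): the state, without advancing time (a new reading comes with each control period).
- manip.get_image(name): name is "scene" or "top" or "wrist"; returns a dict with "image" (400x640x3 uint8, red, green, blue), "fx", "fy", "cx", "cy" (pixels), "extrinsics" (4x4, takes a point from camera to world coordinates). Camera axes: x right, y up, looking along -z (the intrinsics and any distortion apply to the point x, -y, -z); pixel columns grow to the right and rows downward; lengths in m; the calibration is good to about 2 mm. A picture is of the moment at which its call begins. There is no depth.
- manip.finish_job(): hands the job in; it is judged then, once.
The state is a dict: "time_s": time; "joint_pos": joint angles; "qd": joint speeds; "tau": joint torques, N m; "tcp_pos": TCP position; "ee_rot": TCP orientation; "force": force on the tool from outside, world axes, zero at the start; "torque": the same for the moment, N m; "width": opening from 0.0 (shut) to 1.0 (fully open); "grasp_force": force on a finger pad.
Only numpy, scipy, OpenCV 4.12 (cv2) and the standard library are available. Lean on these libraries where they do the work, as an engineer would, in place of code of your own. Each camera call takes 0.05 s, during which the arm holds its last target. There are 200 camera calls.

### The job

The aluminium half-moon weight of the cutting lathe has been left standing on its round edge, where it rocks at a touch. Take hold of it where it stands and keep it still for a moment so that the rocking stops, then lay it down flat with its red felt face underneath, in the middle of the round black mat, and let go; set it down on the mat, do not drop it from above. Leave its mate, the screwdriver and the can where they are.

Things in the scene. Friction and masses are not known exactly. Their poses are not given: they have to be found in the camera images.
- weight: Aluminium half-disc, radius 65 mm, 34 mm thick, 0.5 kg, one half-disc face lined with red felt, black stripe at the middle of the straight edge. Origin: middle of the straight edge, mid-thickness. x along the straight edge; y out of the straight edge, away from the arc (up when it stands on its arc); z out of the bare metal face. Felt down = z up.
- weight_felt (a point): Centre of the straight edge on the felt face (17 mm from the weight's origin, on its -z side). At the start the weight stands upright on its arc on the table, straight edge on top, origin 65 mm up, rocking slightly (under 5 mm); at a touch along its plane it rolls and rocks to and fro. Let go with its faces leaning over 30 degrees from vertical, it falls over on that face.
- weight_mid (a point): Centre of mass of the half-moon weight, mid-thickness, 27.6 mm from the straight edge towards the arc (y = -27.6 mm in the weight's frame). 17 mm above what it lies on when it lies flat.
- mat: Round black rubber mat, 230 mm across and 6 mm thick, fixed to the table, with a 40 mm grey spot in the middle. Origin: centre of its underside, on the table.
- mate: The other half-moon weight, the same shape and size, already lying flat, felt down, on the table. Origin and axes as for the weight.
- driver: Screwdriver, 190 mm long, lying on the table; x runs along it.
- can: Small can, 52 mm across, 100 mm high, standing. Origin: centre of its underside.
Not all that is in view belongs to the job. What is shaped like the weight but blue or purple is not meant.

How it is judged (in metres and radians):
On the way:
1. the weight is held by the fingers and no longer rocks, while still standing upright on its arc on the table (contact force between the fingers and weight above 0.5 N and angular speed of weight below 0.2 rad/s and angle between weight's own z axis and vertical between 1.3 and 1.85 rad and height (world z) of weight below 0.075 m), for 0.2 s.
At the end, for the whole second after the job is handed in: The weight lies flat on the mat (within 0.1 rad), felt face down, its centre of mass within 45 mm of the mat's centre (so that it is wholly on the mat), at rest and let go; mate, screwdriver and can are within 30 mm of where they were (angle between weight's own z axis and vertical below 0.1 rad and horizontal distance between weight_mid and mat below 0.045 m and height (world z) of weight_mid between 0.019 and 0.028 m and linear speed of weight below 0.02 m/s and angular speed of weight below 0.2 rad/s and distance of each of mate, driver, can from where it was at the start of the episode below 0.03 m); the robot touches nothing.
It fails at once if the weight is dropped from a height or thrown (faster than 1.15 m/s with no finger on it; tipping over onto its face from its edge is slower) (contact force between the fingers and weight below 0.01 N and linear speed of weight above 1.15 m/s).
It fails at once if the mate, the screwdriver or the can is shifted by more than 30 mm (distance of any of mate, driver, can from where it was at the start of the episode above 0.03 m).
It also fails if it takes over 40 s, if anything falls off the work surface, if the arm or the gripper's body presses on something with over 40 N, if the wrist force passes 120 N, or if a joint passes its speed limit or range.

## Working session

There is one attempt and no reset: what is moved stays moved. The work goes in short steps, Python scripts to look and compute and a tool call to move; the robot and the scene stay as the last step left them, time stands still between calls to the robot, and variables do not carry over. Pictures are saved under pics/ and viewed, at most 10 in all, crops included, and the job is handed in when it is done.

Besides the shell and the picture viewer there is one more tool, called after "Emit:" as a command line: name --argument value ..., lists and objects as JSON in quotes. apply_moves: Moves the arm, as the interface text tells. Its arguments: {"type":"object","properties":{"motion":{"type":"array"},"force":{"type":"number"}},"required":["motion"]}

```bash
mkdir -p pics; cat > h.py <<'E'
import numpy as np, cv2
from cell import manip
def grab(n,f):
    d=manip.get_image(n); cv2.imwrite(f'pics/{f}.png',d['image'][:,:,::-1]); return d
def ray(d,u,v):
    E=np.array(d['extrinsics']); r=np.array([(u-d['cx'])/d['fx'],-(v-d['cy'])/d['fy'],-1.])
    return E[:3,3],E[:3,:3]@r
def onz(d,u,v,z):
    o,r=ray(d,u,v); return o+r*(z-o[2])/r[2]
E
python3 - <<'E'
from h import *
a=grab('scene','s0');b=grab('top','t0')
cv2.imwrite('pics/both.png',cv2.resize(np.vstack([a['image'],b['image']])[:,:,::-1],(480,600)))
for d in(a,b): print({k:d[k] for k in d if k!='image'})
print(manip.state())
E
```

```text
{'fx': 486.17490809262836, 'fy': 486.17490809262836, 'cx': 313.2676958688712, 'cy': 199.35189731510079, 'extrinsics': array([[ 0.49134907, -0.43916174,  0.75213899,  1.45909201],
       [ 0.87070156,  0.26882346, -0.41184067, -0.52777615],
       [-0.02132794,  0.85724612,  0.51446497,  0.73126909],
       [ 0.        ,  0.        ,  0.        ,  1.        ]])}
{'fx': 506.7645153718702, 'fy': 506.7645153718702, 'cx': 311.29979731858504, 'cy': 205.41242474071603, 'extrinsics': array([[ 0.01100093,  0.99848499, -0.0539138 ,  0.42959817],
       [-0.99961841,  0.01234764,  0.02470985,  0.00994996],
       [ 0.02533812,  0.0536214 ,  0.99823981,  1.27584066],
       [ 0.        ,  0.        ,  0.        ,  1.        ]])}
{'time_s': 0.1, 'joint_pos': array([-78.52477474,  23.9446477 ,  -0.5907297 ,  92.47978515,
         0.26861549,  63.64028743,  -3.03716549]), 'qd': array([ 0.02462942, -0.11963141,  0.0860104 , -0.105338  ,  0.02540569,
        0.04711559,  0.08337886]), 'tau': array([ 1.04279683e-03, -8.52591991e+01,  6.39931541e-01, -4.26698756e+01,
       -4.87691187e-02,  1.64599571e-02,  5.20196681e-05]), 'tcp_pos': array([0.14956349, 0.60647107, 0.18190432]), 'ee_rot': array([[-9.70913371e-01,  2.39430967e-01, -1.93611226e-04],
       [ 2.39431035e-01,  9.70912764e-01, -1.08852262e-03],
       [-7.26464130e-05, -1.10321770e-03, -9.99999389e-01]]), 'force': array([-0.44873077, -0.16773032,  0.3795484 ]), 'torque': array([0.02612107, 0.01121746, 0.06233158]), 'grasp_force': 0.0, 'width': 1.0011070549494905}
```

View pics/s0.png

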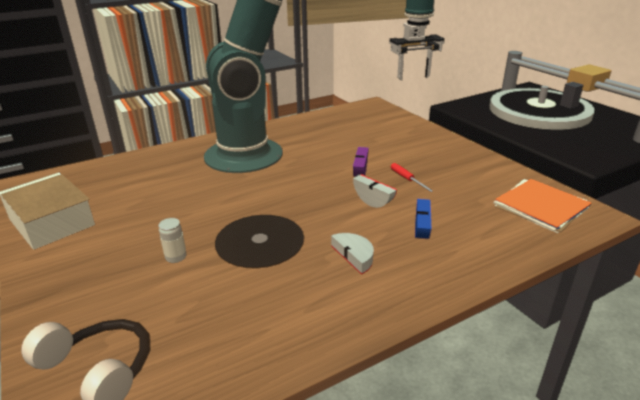

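View pics/t0.png

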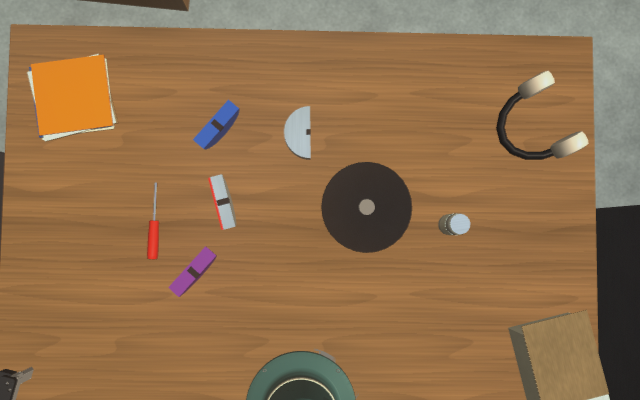

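The aluminium candidates in the top view are the standing one at (222,202), with red felt visible on its left, and one lying flat at (300,132). The blue (217,124) and purple (193,272) ones are decoys. The standing aluminium one fits. I'll confirm it with a crop and measure.

```bash
python3 - <<'E'
from h import *
d=grab('top','t1');im=d['image']
c=im[150:300,140:260,::-1]; cv2.imwrite('pics/c1.png',cv2.resize(c,None,fx=4,fy=4,interpolation=cv2.INTER_CUBIC))
hsv=cv2.cvtColor(im,cv2.COLOR_RGB2HSV)
roi=np.zeros(im.shape[:2],np.uint8); roi[165:240,200:245]=255
m=((hsv[...,1]<70)&(hsv[...,2]>110)).astype(np.uint8)*roi
m=cv2.morphologyEx(m,cv2.MORPH_CLOSE,np.ones((11,11)))
k=max(cv2.findContours(m,0,2)[0],key=cv2.contourArea); R=cv2.minAreaRect(k);print(R)
P=[onz(d,*p,.065) for p in cv2.boxPoints(R)]
print(np.round(P,4), np.mean(P,0))
g=((hsv[...,2]<75)).astype(np.uint8)*255; g[:,:315]=0;g[:,425:]=0;g[:150]=0;g[260:]=0
k=max(cv2.findContours(g,0,2)[0],key=cv2.contourArea); e=cv2.fitEllipse(k);print(e,onz(d,*e[0],.006))
for n,u,v,z in(('driver',153,220,.01),('purple',193,272,.065),('mate',300,132,.034),('blue',217,124,.065),('can',459,224,.1)):print(n,onz(d,u,v,z).round(3))
E
```

```text
((223.58526611328125, 200.6060791015625), (54.3656005859375, 14.712282180786133), 75.65067291259766)
[[0.5621 0.2235 0.065 ]
 [0.5714 0.1897 0.065 ]
 [0.4459 0.1553 0.065 ]
 [0.4368 0.1889 0.065 ]] [0.50403881 0.18932665 0.065     ]
((366.1421813964844, 206.802978515625), (88.55937957763672, 89.13536834716797), 152.310546875) [ 0.49638361 -0.1595795   0.006     ]
driver [0.457 0.371 0.01 ]
purple [0.334 0.258 0.065]
mate [0.678 0.009 0.034]
blue [0.688 0.209 0.065]
can [ 0.454 -0.365  0.1  ]
```

View pics/c1.png

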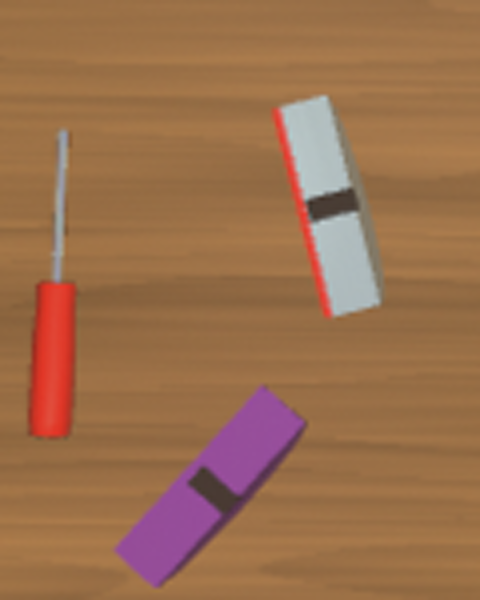

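The crop confirms it: the standing aluminium weight has its stripe at crop (332,204), i.e. image (223,201). The red felt is on the left (+y) side and the bare face is towards -y. I'll travel over it and then turn the tool.

Emit:
apply_moves --motion '[[[-0.044, -0.032, 0, 0, 0, 0, 0.094], [-0.044, -0.032, 0, 0, 0, 0, 0.094], [-0.044, -0.032, 0, 0, 0, 0, 0.094], [-0.044, -0.032, 0, 0, 0, 0, 0.094], [-0.044, -0.032, 0, 0, 0, 0, 0.094]]]'

```text
time_s: 0.78
tcp_pos: [0.3258, 0.3972, 0.1824]
ee_rot: [[-0.971, 0.239, 0.0], [0.239, 0.971, -0.0], [-0.0, -0.0, -1.0]]
force: [0.7, 0.5, 0.5]
width: 0.998
grasp_force: 0.0
```

Emit:
apply_moves --motion '[[[-0.044, -0.032, 0, 0, 0, 0, 0.094], [-0.044, -0.032, 0, 0, 0, 0, 0.094], [-0.044, -0.032, 0, 0, 0, 0, 0.094], [-0.044, -0.032, 0, 0, 0, 0, 0.094], [-0.044, -0.032, 0, 0, 0, 0, 0.094]]]'

```text
time_s: 1.4
tcp_pos: [0.5011, 0.1893, 0.1825]
ee_rot: [[-0.971, 0.239, 0.0], [0.239, 0.971, 0.0], [-0.0, 0.0, -1.0]]
force: [0.6, 0.6, 0.6]
width: 1.002
grasp_force: 0.0
```

Emit:
apply_moves --motion '[[[0, 0, 0, 0, 0, 0.185, 0.094], [0, 0, 0, 0, 0, 0.185, 0.094], [0, 0, 0, 0, 0, 0.185, 0.094], [0, 0, 0, 0, 0, 0.185, 0.094], [0, 0, 0, 0, 0, 0.185, 0.094]]]'

```text
time_s: 2.02
tcp_pos: [0.5001, 0.1907, 0.1823]
ee_rot: [[-0.387, 0.922, -0.0], [0.922, 0.387, -0.0], [-0.0, -0.0, -1.0]]
force: [0.5, 0.8, 0.1]
width: 0.999
grasp_force: 0.0
```

Emit:
apply_moves --motion '[[[0, 0, 0, 0, 0, 0.185, 0.094], [0, 0, 0, 0, 0, 0.185, 0.094], [0, 0, 0, 0, 0, 0.185, 0.094], [0, 0, 0, 0, 0, 0.185, 0.094], [0, 0, 0, 0, 0, 0.185, 0.094]]]'

```text
time_s: 2.65
tcp_pos: [0.5, 0.1907, 0.1823]
ee_rot: [[0.503, 0.864, -0.0], [0.864, -0.503, -0.0], [-0.0, -0.0, -1.0]]
force: [0.9, 0.0, -0.7]
width: 0.999
grasp_force: 0.0
```

Emit:
apply_moves --motion '[[[0, 0, 0, 0, 0, 0.185, 0.094], [0, 0, 0, 0, 0, 0.185, 0.094], [0, 0, 0, 0, 0, 0.185, 0.094], [0, 0, 0, 0, 0, 0.185, 0.094], [0, 0, 0, 0, 0, 0.042, 0.094]]]'

```text
time_s: 3.28
tcp_pos: [0.5, 0.1908, 0.1823]
ee_rot: [[0.965, 0.261, -0.0], [0.261, -0.965, -0.0], [-0.0, 0.0, -1.0]]
force: [-0.8, 0.3, 0.8]
width: 0.996
grasp_force: 0.0
```

```bash
python3 - <<'E'
from h import *
d=grab('wrist','w0');im=d['image'];hsv=cv2.cvtColor(im,cv2.COLOR_RGB2HSV)
print(d['extrinsics'].round(3),manip.state()['joint_pos'].round(1))
m=((hsv[...,1]<60)&(hsv[...,2]>120)).astype(np.uint8)*255
m=cv2.morphologyEx(m,cv2.MORPH_CLOSE,np.ones((21,21)))
for k in cv2.findContours(m,0,2)[0]:
    if cv2.contourArea(k)>800:
        R=cv2.minAreaRect(k);print(R,onz(d,*R[0],.065).round(4),[onz(d,*p,.065)[:2].round(4) for p in cv2.boxPoints(R)])
E
```

```text
[[ 0.261  0.926  0.272  0.58 ]
 [-0.965  0.25   0.073  0.212]
 [-0.001 -0.282  0.959  0.384]
 [ 0.     0.     0.     1.   ]] [-58.3  18.   41.5 106.4 -13.6  60.6 -86.4]
((383.0, 367.0), (4.0, 288.0), 90.0) [0.3251 0.0629 0.065 ] [array([0.2861, 0.2172]), array([ 0.3691, -0.0897]), array([ 0.3642, -0.092 ]), array([0.2808, 0.2161])]
((309.0, 183.5), (135.0, 32.0), 90.0) [0.5051 0.1957 0.065 ] [array([0.5609, 0.2252]), array([0.5683, 0.1978]), array([0.4427, 0.1625]), array([0.4344, 0.1932])]
((541.4324951171875, 50.88924026489258), (67.39569091796875, 138.77267456054688), 23.085134506225586) [0.6675 0.0358 0.065 ] [array([0.6165, 0.067 ]), array([0.7189, 0.0637]), array([0.7148, 0.0068]), array([0.6098, 0.0044])]
```

View pics/w0.png

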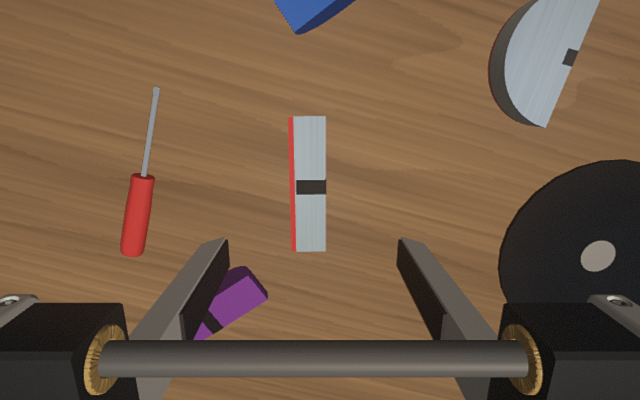

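The wrist view shows the weight aligned with the fingers, its top at u 289–326, v 116–251, centre near (307,185), about (0.504, 0.194) in the world. I'll descend and grip gently.

Emit:
apply_moves --motion '[[[0.005, -0.002, 0.03, 0, 0, 0, 0.094], [0, 0, 0.035, 0, 0, 0, 0.094], [0, 0, 0.035, 0, 0, 0, 0.094], [0, 0, 0.03, 0, 0, 0, 0.094], [0, 0, 0.018, 0, 0, 0, 0.094]]]' --force 10

```text
time_s: 3.95
tcp_pos: [0.504, 0.1938, 0.0331]
ee_rot: [[0.964, 0.265, -0.001], [0.265, -0.964, -0.001], [-0.001, 0.0, -1.0]]
force: [0.9, 1.0, 1.1]
width: 0.998
grasp_force: 0.0
```

Emit:
apply_moves --motion '[[[0, 0, 0, 0, 0, 0, 0.06], [0, 0, 0, 0, 0, 0, 0.05], [0, 0, 0, 0, 0, 0, 0.042], [0, 0, 0, 0, 0, 0, 0.036], [0, 0, 0, 0, 0, 0, 0.02]]]'

```text
time_s: 4.58
tcp_pos: [0.5046, 0.1941, 0.0347]
ee_rot: [[0.964, 0.265, 0.0], [0.265, -0.964, 0.0], [0.0, -0.0, -1.0]]
force: [-0.4, -0.4, -0.7]
width: 0.506
grasp_force: 0.0
```

Emit:
apply_moves --motion '[[[0, 0, 0, 0, 0, 0, 0.02], [0, 0, 0, 0, 0, 0, 0.02], [0, 0, 0, 0, 0, 0, 0.02], [0, 0, 0, 0, 0, 0, 0.02], [0, 0, 0, 0, 0, 0, 0.02]]]' --force 30

```text
time_s: 5.2
tcp_pos: [0.5046, 0.1941, 0.0345]
ee_rot: [[0.964, 0.265, 0.0], [0.265, -0.964, 0.0], [0.0, -0.0, -1.0]]
force: [-0.5, 1.6, 3.2]
width: 0.36
grasp_force: 30.0
```

Emit:
apply_moves --motion '[[[0, 0, 0, 0, 0, 0, 0.02], [0, 0, 0, 0, 0, 0, 0.02], [0, 0, 0, 0, 0, 0, 0.02], [0, 0, -0.02, 0, 0, 0, 0.02], [0, 0, -0.04, 0, 0, 0, 0.02]]]' --force 50

```text
time_s: 5.82
tcp_pos: [0.5035, 0.193, 0.0949]
ee_rot: [[0.965, 0.264, -0.002], [0.264, -0.965, -0.002], [-0.003, 0.002, -1.0]]
force: [0.2, 0.7, -4.3]
width: 0.351
grasp_force: 49.9
```

Emit:
apply_moves --motion '[[[0, 0, -0.04, 0, 0, 0, 0.02], [-0.005, 0.02, -0.04, 0, 0, 0, 0.02], [-0.011, 0.037, -0.02, 0, 0, 0, 0.02], [-0.011, 0.037, 0, 0, 0, 0, 0.02], [-0.011, 0.037, 0, 0, 0, 0, 0.02]]]'

```text
time_s: 6.45
tcp_pos: [0.502, 0.0559, 0.1955]
ee_rot: [[0.965, 0.264, 0.0], [0.264, -0.965, 0.0], [0.0, -0.0, -1.0]]
force: [0.1, 0.2, -4.8]
width: 0.354
grasp_force: 49.9
```

Emit:
apply_moves --motion '[[[-0.011, 0.037, 0, 0, 0, 0, 0.02], [-0.011, 0.037, 0, 0, 0, 0, 0.02], [-0.011, 0.037, 0, 0, 0, 0, 0.02], [-0.011, 0.037, 0, 0, 0, 0, 0.02], [-0.007, 0.022, 0, 0, 0, 0, 0.02]]]'

```text
time_s: 7.08
tcp_pos: [0.4974, -0.1222, 0.1953]
ee_rot: [[0.965, 0.262, -0.0], [0.262, -0.965, -0.0], [-0.0, 0.0, -1.0]]
force: [0.9, 0.1, -3.9]
width: 0.356
grasp_force: 49.9
```

Emit:
apply_moves --motion '[[[0, 0, 0, 0, 0, -0.17, 0.02], [0, 0, 0, 0, 0, -0.17, 0.02], [0, 0, 0, 0, 0, -0.17, 0.02], [0, 0, 0, 0, 0, -0.17, 0.02], [0, 0, 0, 0, 0, -0.17, 0.02]]]'

```text
time_s: 7.7
tcp_pos: [0.4977, -0.1203, 0.1952]
ee_rot: [[0.433, 0.901, -0.0], [0.901, -0.433, -0.0], [-0.0, -0.0, -1.0]]
force: [-0.2, -0.1, -3.5]
width: 0.354
grasp_force: 49.9
```

Emit:
apply_moves --motion '[[[0, 0, 0, -0.17, 0, 0, 0.02], [0, 0, 0, -0.17, 0, 0, 0.02], [0, 0, 0, -0.17, 0, 0, 0.02], [0, 0, 0, -0.17, 0, 0, 0.02], [0, 0, 0, -0.17, 0, 0, 0.02]]]'

```text
time_s: 8.32
tcp_pos: [0.4941, -0.1366, 0.1925]
ee_rot: [[0.47, 0.719, 0.512], [0.882, -0.358, -0.307], [-0.037, 0.596, -0.802]]
force: [0.6, -1.2, -5.1]
width: 0.353
grasp_force: 49.9
```

```bash
python3 - <<'E'
from h import *
s=manip.state();print(s['joint_pos'].round(1),s['tcp_pos'],s['ee_rot'].round(3))
d=grab('scene','s2')
E
```

```text
[-31.6  -6.8  29.4 136.9  54.9  27.1 -73.9] [ 0.4940889  -0.13662375  0.19250531] [[ 0.47   0.719  0.512]
 [ 0.882 -0.358 -0.307]
 [-0.037  0.596 -0.802]]
```

View pics/s2.png

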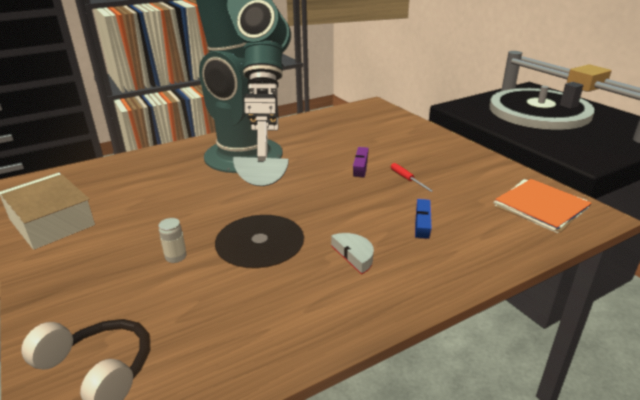

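The scene view shows the weight held felt-down at about (262,170), leaning toward the robot. The wrist folds near its limits in that direction, so I'll turn the lean sideways, about the vertical.

Emit:
apply_moves --motion '[[[0, 0, 0, 0.008, -0.11, 0.15, 0.02], [0, 0, 0, 0.008, -0.11, 0.15, 0.02], [0, 0, 0, 0.008, -0.11, 0.15, 0.02], [0, 0, 0, 0.008, -0.11, 0.15, 0.02], [0, 0, 0, 0.008, -0.11, 0.15, 0.02]]]'

```text
time_s: 9.0
tcp_pos: [0.4943, -0.1354, 0.1922]
ee_rot: [[0.989, 0.141, 0.053], [0.145, -0.797, -0.586], [-0.04, 0.587, -0.809]]
force: [1.0, -0.0, -4.4]
width: 0.355
grasp_force: 49.9
```

Emit:
apply_moves --motion '[[[0, 0, 0, -0.06, 0, 0, 0.02], [0, 0, 0, -0.06, 0, 0, 0.02], [0, 0, 0, -0.06, 0, 0, 0.02], [0, 0, 0, -0.06, 0, 0, 0.02], [0, 0, 0, 0, 0, 0, 0.02]]]'

```text
time_s: 9.62
tcp_pos: [0.4942, -0.1355, 0.1916]
ee_rot: [[0.988, 0.129, 0.089], [0.151, -0.633, -0.759], [-0.041, 0.763, -0.645]]
force: [0.1, -1.1, -4.7]
width: 0.351
grasp_force: 50.0
```

```bash
python3 - <<'E'
from h import *
s=manip.state();print(s['joint_pos'].round(1),s['tcp_pos'],s['ee_rot'].round(3))
E
```

```text
[ -41.    19.9   24.8  119.1   46.8   63.2 -126.7] [ 0.49424242 -0.13548947  0.1915769 ] [[ 0.988  0.129  0.089]
 [ 0.151 -0.633 -0.759]
 [-0.041  0.763 -0.645]]
```

Emit:
apply_moves --motion '[[[0.001, -0.014, 0.024, 0, 0, 0, 0.02], [0.001, -0.014, 0.024, 0, 0, 0, 0.02], [0.001, -0.014, 0.024, 0, 0, 0, 0.02], [0, -0.014, 0.024, 0, 0, 0, 0.02], [0, -0.014, 0.024, 0, 0, 0, 0.02]]]'

```text
time_s: 10.25
tcp_pos: [0.5002, -0.1832, 0.0609]
ee_rot: [[0.988, 0.125, 0.09], [0.15, -0.634, -0.759], [-0.038, 0.763, -0.645]]
force: [1.2, 0.6, -4.7]
width: 0.353
grasp_force: 50.0
```

Emit:
apply_moves --motion '[[[0, -0.002, 0.004, 0, 0, 0, 0.02], [0, -0.003, 0.004, 0, 0, 0, 0.02], [0, 0, 0, 0, 0, 0, 0.02], [0, -0.002, 0.002, 0, 0, 0, 0.02], [0, 0, 0, 0, 0, 0, 0.02]]]'

```text
time_s: 10.88
tcp_pos: [0.4998, -0.1857, 0.0493]
ee_rot: [[0.988, 0.126, 0.091], [0.151, -0.633, -0.76], [-0.038, 0.764, -0.644]]
force: [0.6, 0.2, -3.7]
width: 0.355
grasp_force: 50.0
```

```bash
python3 - <<'E'
from h import *
d=grab('scene','s3');b=grab('top','t3')
f=lambda i,r:cv2.resize(i[r[0]:r[1],r[2]:r[3],::-1],(400,400),interpolation=cv2.INTER_CUBIC)
cv2.imwrite('pics/c3.png',np.hstack([f(d['image'],(150,290,190,330)),f(b['image'],(130,290,290,450))]))
E
```

```text
(no output)
```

View pics/c3.png

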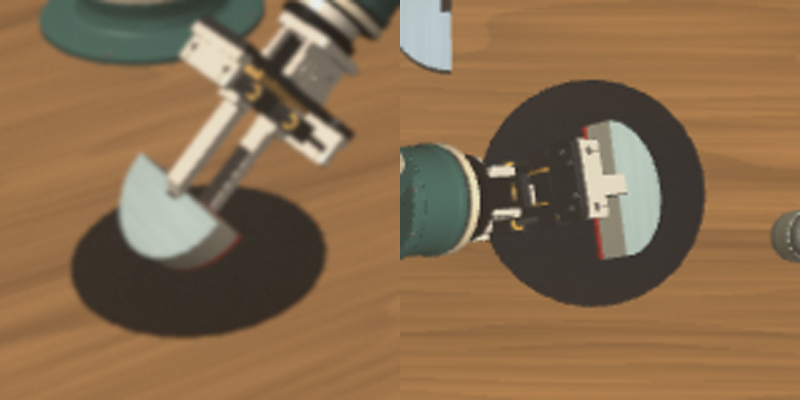

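The crop shows the weight over the mat, felt-side down and leaning about 50°, its arc edge just above the mat. I'll lower it gently the last few millimetres.

Emit:
apply_moves --motion '[[[0, -0.0015, 0.0013, 0, 0, 0, 0.02], [0, -0.0015, 0.0013, 0, 0, 0, 0.02], [0, -0.0008, 0.0007, 0, 0, 0, 0.02], [0, 0, 0, 0, 0, 0, 0.02], [0, 0, 0, 0, 0, 0, 0.02]]]'

```text
time_s: 11.6
tcp_pos: [0.4995, -0.186, 0.0441]
ee_rot: [[0.988, 0.126, 0.091], [0.151, -0.632, -0.76], [-0.039, 0.764, -0.644]]
force: [0.6, -0.5, -5.1]
width: 0.356
grasp_force: 50.0
```

Emit:
apply_moves --motion '[[[0, -0.0008, 0.0007, 0, 0, 0, 0.02], [0, -0.0008, 0.0007, 0, 0, 0, 0.02], [0, -0.0004, 0.0003, 0, 0, 0, 0.02], [0, 0, 0, 0, 0, 0, 0.02], [0, 0, 0, 0, 0, 0, 0.02]]]'

```text
time_s: 12.22
tcp_pos: [0.4995, -0.186, 0.0416]
ee_rot: [[0.988, 0.126, 0.091], [0.151, -0.632, -0.76], [-0.038, 0.764, -0.644]]
force: [-0.2, 1.5, 0.3]
width: 0.356
grasp_force: 50.0
```

Emit:
apply_moves --motion '[[[0, 0, 0, 0, 0, 0, 0.036], [0, 0, 0, 0, 0, 0, 0.042], [0, 0, 0, 0, 0, 0, 0.048], [0, 0, 0, 0, 0, 0, 0.048], [0, 0, 0, 0, 0, 0, 0.048]]]' --force 10

```text
time_s: 12.85
tcp_pos: [0.4993, -0.1861, 0.0415]
ee_rot: [[0.988, 0.126, 0.091], [0.151, -0.632, -0.76], [-0.039, 0.764, -0.644]]
force: [-0.7, 1.4, -1.0]
width: 0.515
grasp_force: 0.7
```

Emit:
apply_moves --motion '[[[0, 0, -0.02, 0, 0, 0, 0.048], [0, 0, -0.04, 0, 0, 0, 0.048], [0, 0, -0.05, 0, 0, 0, 0.048], [0, 0, -0.04, 0, 0, 0, 0.048], [0, 0, 0, 0, 0, 0, 0.048]]]'

```text
time_s: 13.48
tcp_pos: [0.4868, -0.0698, 0.1392]
ee_rot: [[0.987, 0.127, 0.095], [0.154, -0.634, -0.758], [-0.036, 0.763, -0.645]]
force: [0.4, -0.2, -0.5]
width: 0.514
grasp_force: 0.0
```

```bash
python3 - <<'E'
from h import *
d=grab('scene','s4');b=grab('top','t4')
f=lambda i,r:cv2.resize(i[r[0]:r[1],r[2]:r[3],::-1],(400,400),interpolation=cv2.INTER_CUBIC)
cv2.imwrite('pics/c4.png',np.hstack([f(d['image'],(150,290,190,330)),f(b['image'],(130,290,290,450))]))
E
```

```text
(no output)
```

View pics/c4.png

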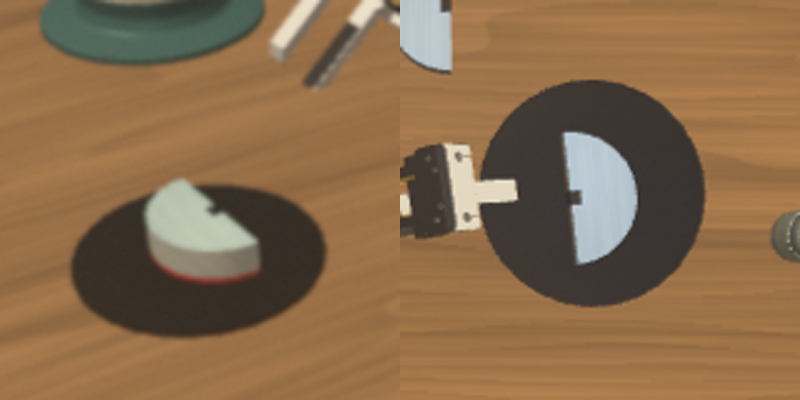

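The weight lies flat, felt down. Its centroid is at about crop (600,197) against the mat centre at (593,193), so it is within about 10 mm, and the gripper is clear.

```bash
python3 -c "
from cell import manip
print(manip.finish_job())"
```

```text
the job is handed in; nothing more can be done
None
```

The job is handed in, with no verdict returned: the weight was held still where it stood, then laid felt-down on the mat within about 10 mm of its centre and let go; the mate, screwdriver and can were not touched.

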